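Snap the dust cap onto the axle stub in the fixture

ROBOT

A 7-joint arm with a two-finger parallel gripper is mounted at the origin on a cart in front of the work surface, level with it; the furniture and walls round the work are solid. World frame = base frame: x ahead of the robot, y to its left, z up, the work surface at z = 0. Lengths are in m, angles in rad, forces in N, time in s.
With the tool pointing down it reaches from about 0.35 to 0.9 m from the base axis. Payload 19.9 kg.
Tool frame: the origin (TCP) lies at the very end of the fingers, on their centre line; the grasp point (between the pads) lies 19 mm behind it (bot.grip_point_offset is the z of the grasp point in the tool frame, in m); z points along the fingers, y is the direction in which the jaws open and shut (so a half turn about z gives the same grasp; the last joint's range is limited). The gripper opens to 94 mm and grips with 3 to 60 N. Pads are 16 mm wide; open, the fingers measure 119 mm over their backs; the gripper's body (75 mm by 177 mm) begins 78 mm behind the grasp point.
Start: joints at [1.157, 0.417, -0.01, 1.614, 0.005, 1.111, -0.053], TCP at [0.228, -0.582, 0.205] pointing down, gripper open.
Joint ranges: [-2.81, 2.81], [-0.39, 2.02], [-1.27, 1.25], [0.06, 2.57], [-1.19, 4.33], [0.19, 2], [-2.82, 2.82]. Speed limits (rad/s): [1.89, 1.89, 2.39, 2.39, 3.01, 3.01, 3.01].

INTERFACE

Orientations are given as a unit quaternion [w, x, y, z].
In Python, from plant import bot gives the robot as it stands.
- The arm moves only by the tool move_arm, never from a script. Its argument "deltas" is text: rows parted by semicolons, each of 5 numbers parted by spaces: the shift along the tool's x, y, z in m, then the turn about the tool's z in rad, then the finger opening in m, from 0 to 0.094. In form: dx dy dz twist grip; .... A call has 1 to 12 rows; each row shifts and turns the commanded pose from where the row before left it, along the tool's axes as they then stand; what a row does not reach is not made up. A row lasts 1/12 s, in which the tool goes at most 41.7 mm and 7.16 degrees, less where a joint would pass 70% of its speed; a pose out of reach is approached as far as the arm can. A call is refused whole if a number of a shift passes 0.0417 or a number of a turn 0.125, either way. A call with a gripper value outside its range is refused whole. The fingers move at their own pace and stop on an object; "squeeze" is the grip in N (left out, the last holds). Time passes only in rows, so rows that do not move let the fingers close. It gives the time, the measured TCP pose, the force and the opening at its end, in the units of the state.
- bot.sense(): the state, without advancing time (a new reading comes with each control period).
- bot.read_camera(name): name is "scene" or "side" or "wrist"; returns a dict with "image" (480x640x3 uint8, red, green, blue), "mtx" (3x3 intrinsics, pixels), "dist_coeffs" ([k1, k2, p1, p2, k3] as OpenCV has them; the pictures are not rectified), "R" (3x3) and "t" (3): a world point X has camera coordinates R X + t. Camera axes: x right, y down, z forward; pixel columns grow to the right and rows downward; lengths in m; the calibration is good to about 2 mm. A picture is of the moment at which its call begins. There is no depth.
- bot.finish_job(): hands the job in, once; it reports no verdict.
The state is a dict: "clock": time; "joints": joint angles; "joint_vel": joint speeds; "tau": joint torques, N m; "position": TCP position; "tool_rot": TCP orientation; "wrist_force": force on the tool from outside, world axes, zero at the start; "wrist_torque": the same for the moment, N m; "gripper_width": opening from 0.0 (shut) to 1.0 (fully open).
Only numpy, scipy, OpenCV 4.12 (cv2) and the standard library are available. Lean on these libraries where they do the work, as an engineer would, in place of code of your own. Each camera call takes 0.05 s, during which the arm holds its last target. There are 200 camera calls.

TASK

Of the two axle stubs on the wooden fixture, one is thick and one thin, and one of them stands in the end that is fenced on three sides: find out which. Pick up the brass dust cap of the size that fits that stub, press it straight down over the stub until it clicks past the catch, and keep pressing until it sits fully home on the block; leave the other cap where it stands. Finish still gripping or touching the cap with the fingers and pushing it firmly down on its seat: do not let go.

Things in the scene. Friction and masses are not known exactly. Their poses are not given: they have to be found in the camera images.
- work_place (a point): Centre of the fenced place of the fixture, on the top of its board: the board is 110 x 290 x 12 mm, lies on the bench and is fixed; a light wood fence 16 mm high encloses this end on three sides. Its frame has the board's directions: y along the board away from the other place, z up. The other, unfenced place lies 140 mm away along -y.
- stub_wide_seat (a point): Seat of the wide stub: the point on the stub's axis level with the top of its dark wood block (70 x 70 x 22 mm, fixed on the board). The steel stub, 34 mm in diameter, rises 26 mm above this point, its last 8 mm tapered. z up. Spring balls round it catch the cap: its underside meets them 15 mm above the seat, the push grows to 8 to 11 N, eases from 11 mm, and the cap snaps down over the last 5 mm.
- stub_narrow_seat (a point): Seat of the narrow stub: the point on the stub's axis level with the top of its dark wood block (70 x 70 x 22 mm, fixed on the board). The steel stub, 22 mm in diameter, rises 26 mm above this point, its last 8 mm tapered. z up. Spring balls round it catch the cap: its underside meets them 15 mm above the seat, the push grows to 8 to 11 N, eases from 11 mm, and the cap snaps down over the last 5 mm.
- cap_wide_mid (a point): Centre, half-way up, of the loose wide dust cap, which fits the wide stub: a brass cup standing mouth down on the bench, outer diameter 52 mm, height 40 mm, flat closed top, about 200 g. Bore at the mouth 37 mm, 30 mm deep, with an inner lip 3 mm high. z up. Fully seated, this point lies 20 mm above the stub's seat.
- cap_narrow_mid (a point): Centre, half-way up, of the loose narrow dust cap, which fits the narrow stub: a brass cup standing mouth down on the bench, outer diameter 40 mm, height 40 mm, flat closed top, about 200 g. Bore at the mouth 25 mm, 30 mm deep, with an inner lip 3 mm high. z up. Fully seated, this point lies 20 mm above the stub's seat.
Things that resemble listed ones, but are neither listed nor needed, are in the scene too. Leave any purple look-alike of the part that bears cap_wide_mid alone.

How it is judged:
On the way, in this order (a step that is already met when the one before it is completed fails the run):
1. the cap that fits the stub in the fenced place is lifted clear of the bench (((horizontal distance between stub_wide_seat and work_place below 0.03 m and height (world z) of cap_wide_mid above 0.07 m) or (horizontal distance between stub_narrow_seat and work_place below 0.03 m and height (world z) of cap_narrow_mid above 0.07 m))), for 0.1 s.
2. that cap has been pressed past the catch of its stub (((horizontal distance between stub_wide_seat and work_place below 0.03 m and z of cap_wide_mid in the frame of stub_wide_seat below 0.024 m and horizontal distance between cap_wide_mid and stub_wide_seat below 0.004 m and angle between cap_wide_mid's own z axis and vertical below 0.08 rad) or (horizontal distance between stub_narrow_seat and work_place below 0.03 m and z of cap_narrow_mid in the frame of stub_narrow_seat below 0.024 m and horizontal distance between cap_narrow_mid and stub_narrow_seat below 0.004 m and angle between cap_narrow_mid's own z axis and vertical below 0.08 rad))), for 0.1 s.
At the end, for the whole second after the job is handed in: The cap that fits the stub in the fenced place sits upright (within 0.08 rad) and centred (within 4 mm) on that stub, its underside within 2 mm of the seat; the fingers still touch it and it is still pushed onto the stub's block with more than 4 N; the other cap is within 30 mm of where it stood (((horizontal distance between stub_wide_seat and work_place below 0.03 m and z of cap_wide_mid in the frame of stub_wide_seat below 0.022 m and horizontal distance between cap_wide_mid and stub_wide_seat below 0.004 m and angle between cap_wide_mid's own z axis and vertical below 0.08 rad and contact force between cap_wide and stub_wide above 4 N and contact force between cap_wide and the fingers above 2 N and distance of cap_narrow_mid from where it was at the start of the episode below 0.03 m) or (horizontal distance between stub_narrow_seat and work_place below 0.03 m and z of cap_narrow_mid in the frame of stub_narrow_seat below 0.022 m and horizontal distance between cap_narrow_mid and stub_narrow_seat below 0.004 m and angle between cap_narrow_mid's own z axis and vertical below 0.08 rad and contact force between cap_narrow and stub_narrow above 4 N and contact force between cap_narrow and the fingers above 2 N and distance of cap_wide_mid from where it was at the start of the episode below 0.03 m))); the arm keeps its last pose, push and grip.
It also fails if it takes over 32 s, if anything falls off the work surface, if the arm or the gripper's body presses on something with over 40 N, if the wrist force passes 120 N, or if a joint passes its speed limit or range.

## Working session

There is one attempt and no reset: what is moved stays moved. The work goes in short steps, Python scripts to look and compute and a tool call to move; the robot and the scene stay as the last step left them, time stands still between calls to the robot, and variables do not carry over. Pictures are saved under pics/ and viewed, about 8 in all and at most 12, crops included, and the job is handed in when it is done.

Besides the shell and the picture viewer there is one more tool, called after ">>>" as name(argument=value, ...), one argument or row to a line, values as JSON. move_arm: Moves the arm, as the interface text tells. Its arguments: {"type":"object","properties":{"deltas":{"type":"string"},"squeeze":{"type":"number"}},"required":["deltas"]}

```bash
mkdir -p pics
cat > h.py <<'E'
import numpy as np,cv2,json
from plant import bot
def snap(n,f):
    c=bot.read_camera(n); cv2.imwrite(f'pics/{f}.png',c['image'][:,:,::-1])
    np.savez(f'pics/{f}.npz',**{k:np.array(c[k]) for k in c}); return c
def ray(c,u,v,z):
    p=cv2.undistortPoints(np.array([[[u,v]]],float),c['mtx'],c['dist_coeffs'])[0,0]
    R=np.array(c['R']);o=-R.T@c['t'];d=R.T@np.array([p[0],p[1],1]);return o+d*(z-o[2])/d[2]
def proj(c,X):
    return cv2.projectPoints(np.atleast_2d(np.array(X,float)),cv2.Rodrigues(np.array(c['R']))[0],np.array(c['t'],float),np.array(c['mtx']),np.array(c['dist_coeffs'],float))[0][:,0]
E
python3 - <<'E'
from h import *
s=bot.sense();print(s)
for n in ['scene','side']:
    c=snap(n,n+'0');print(n,-np.array(c['R']).T@c['t'],np.array(c['R'])[2])
E
```

```text
{'clock': 0.0, 'joints': array([ 1.15649123,  0.41793722, -0.01030003,  1.61418237,  0.0047006 ,
        1.11069153, -0.05300757]), 'joint_vel': array([ 0.00159386, -0.00083162, -0.00060811,  0.00132547, -0.00021728,
        0.00073811,  0.00038044]), 'tau': array([ 3.88056851e-04, -8.51265264e+01,  6.38776403e-01, -4.25995123e+01,
       -4.87958605e-02,  1.86095451e-02,  1.16882775e-04]), 'position': array([ 0.22749129, -0.58172091,  0.20484479]), 'tool_rot': array([-5.76778060e-04,  9.82677276e-01,  1.85324078e-01, -1.55605578e-04]), 'wrist_force': array([-0.27039836,  0.34838553, -0.55147729]), 'wrist_torque': array([-0.00013896,  0.05335682, -0.04368683]), 'gripper_width': 1.0027731954426764}
scene [-0.01382737  0.18649505  0.75779208] [ 0.57565115 -0.34201714 -0.74273147]
side [ 0.46514153 -0.97302973  0.6191245 ] [ 0.03818612  0.83180196 -0.55375745]
```

View pics/scene0.png

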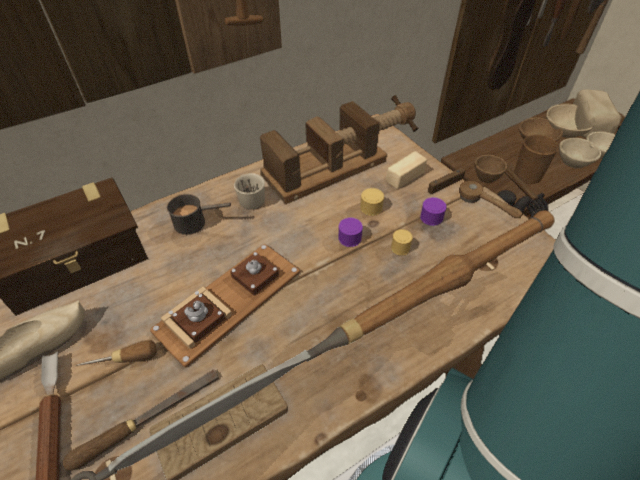

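View pics/side0.png

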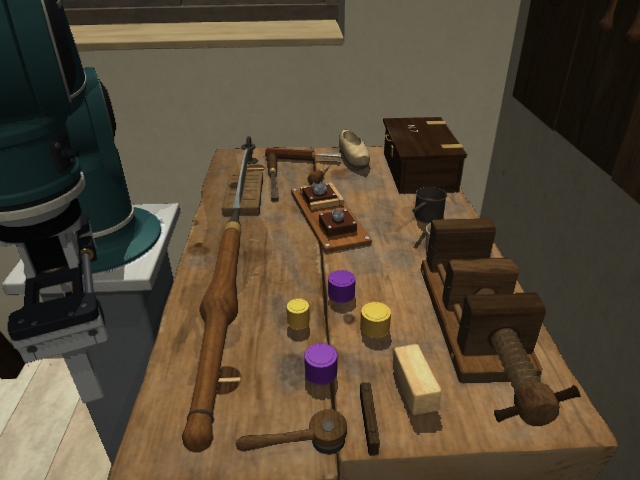

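The scene picture shows the fixture at about (225,295), with the fenced end on the left at (197,311), and the yellow caps at (372,201) and (402,242). The purple look-alikes are at (350,232) and (433,211). Next I'll enlarge both areas.

Run:
```python
import cv2,numpy as np
a=cv2.imread('pics/scene0.png');b=cv2.imread('pics/side0.png')
r=lambda i,x,y,w,h,s:cv2.resize(i[y:y+h,x:x+w],(w*s,h*s),interpolation=cv2.INTER_CUBIC)
A=r(a,150,240,150,120,4) [:, :600];
B=r(b,280,170,100,80,2)
cv2.imwrite('pics/c1.png',A)
C=r(a,330,180,100,80,4);D=r(b,280,280,100,60,4);E=r(b,285,175,100,80,4)
o=np.zeros((560,800,3),np.uint8);o[:320,:400]=C;o[320:,:400]=D;o[:320,400:]=E
cv2.imwrite('pics/c2.png',o)
```

```text
(no output)
```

View pics/c1.png

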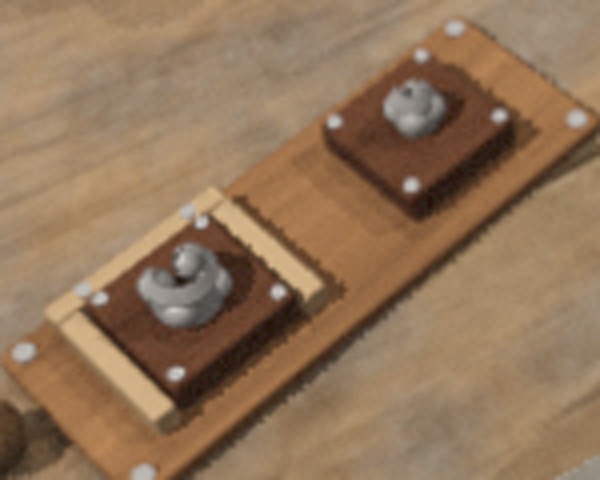

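View pics/c2.png

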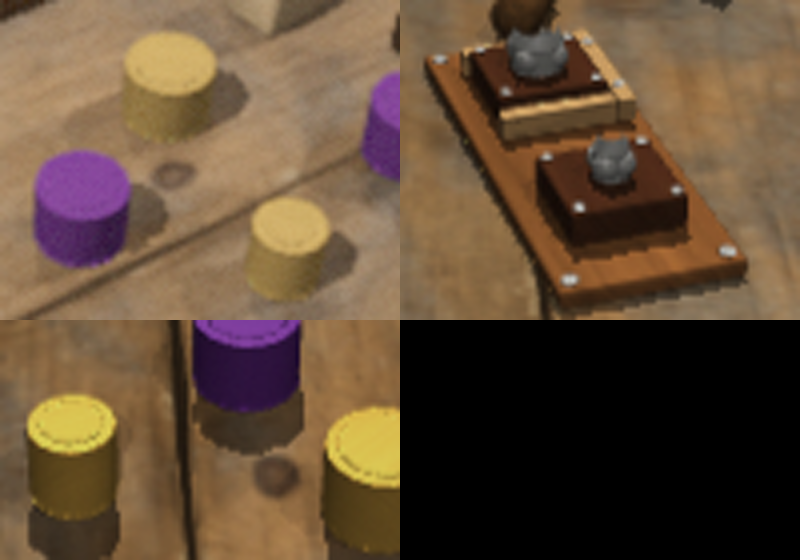

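The thick stub stands in the fenced end, so the job needs the wide brass cap. That is the larger yellow one, at scene (372,196) and side (376,310). The narrow cap is at scene (402,237).

Run:
```python
from h import *
L=lambda f:np.load(f'pics/{f}.npz')
a,b=L('scene0'),L('side0')
P=lambda c,u,v,z:ray(c,u,v,z).round(4)
print('wide',P(a,372.5,195.6,.04),P(b,376,310.5,.04))
print('narrow',P(a,402.5,236.5,.04),P(b,298,306.5,.04))
print('purple',P(a,350.5,226,.04),P(a,433,205,.04))
f=P(a,197.3,314.1,.036);n=P(a,254.2,270,.036)
print('fenced',f,'other',n,P(b,337.8,218.5,.036),np.linalg.norm(f-n))
bolts=[(100,298),(202,222),(278,292),(177,373)]
print([P(a,150+u/4,240+v/4,.036) for u,v in bolts])
bb=[(455,28),(577,118),(142,473),(24,352)]
q=[ray(a,150+u/4,240+v/4,.013) for u,v in bb];print(np.round(q,4))
R=cv2.Rodrigues(np.zeros(3))
from scipy.spatial.transform import Rotation as Ro
s=bot.sense();w=s['tool_rot'];print(Ro.from_quat([w[1],w[2],w[3],w[0]]).as_matrix().round(3))
```

```text
wide [ 0.585 -0.325  0.04 ] [ 0.5864 -0.3269  0.04  ]
narrow [ 0.4497 -0.3023  0.04  ] [ 0.452  -0.3091  0.04  ]
purple [ 0.5334 -0.2284  0.04  ] [ 0.4874 -0.4189  0.04  ]
fenced [0.5046 0.1341 0.036 ] other [ 0.5405 -0.0007  0.036 ] [ 0.5439 -0.0105  0.036 ] 0.13949856630087637
[array([0.526 , 0.1689, 0.036 ]), array([0.5404, 0.1132, 0.036 ]), array([0.4848, 0.0987, 0.036 ]), array([0.4699, 0.1539, 0.036 ])]
[[ 0.6033 -0.0523  0.013 ]
 [ 0.5149 -0.0767  0.013 ]
 [ 0.4463  0.1846  0.013 ]
 [ 0.534   0.2083  0.013 ]]
[[ 0.931  0.364 -0.   ]
 [ 0.364 -0.931  0.001]
 [-0.    -0.001 -1.   ]]
```

>>> move_arm(
  deltas="0.0355 -0.009 0 0 0.094;0.0355 -0.009 0 0 0.094;0.0355 -0.009 0 0 0.094;0.0355 -0.009 0 0 0.094;0.0355 -0.009 0 0 0.094;0.0355 -0.009 0 0 0.094;0.0355 -0.009 0 0 0.094;0.0355 -0.009 0 0 0.094;0.0355 -0.009 0 0 0.094;0.0355 -0.009 0 0 0.094;0.0355 -0.009 0 0 0.094;0.0355 -0.009 0 0 0.094",
  squeeze=60,
)

```text
clock: 1.1
position: [0.5861, -0.325, 0.2051]
tool_rot: [-0.0, 0.983, 0.185, -0.0]
wrist_force: [0.7, 0.6, 0.7]
gripper_width: 0.999
```

>>> move_arm(
  deltas="0 0 0 0.124 0.094;0 0 0 0.124 0.094;0 0 0 0.124 0.094;0 0 0 0 0.094;0 0 0 0 0.094",
)

```text
clock: 1.52
position: [0.585, -0.3261, 0.2051]
tool_rot: [-0.0, 1.0, 0.002, -0.0]
wrist_force: [0.6, 0.2, -0.0]
gripper_width: 1.0
```

Run:
```python
from h import *
s=bot.sense();print(s['position'],s['tool_rot'],s['joints'].round(2))
c=snap('wrist','w1');X=np.array([[.5857,-.326,.04],[.451,-.305,.04]]);print(proj(c,X))
print(-c['R'].T@c['t'],c['R'])
```

```text
[ 0.58496283 -0.32611622  0.20513538] [-4.77213097e-05  9.99996911e-01  2.46513751e-03 -3.13177893e-04] [ 0.51  0.5  -0.07  1.49  0.04  1.15 -1.13]
[[310.82880238 220.30831683]
 [290.87435738 342.22576903]]
[ 0.658971   -0.32690075  0.38466396] [[ 5.09379919e-03 -9.99986881e-01 -5.39859632e-04]
 [-9.66423882e-01 -5.06152726e-03  2.56903214e-01]
 [-2.56902576e-01 -7.86880142e-04 -9.66436986e-01]]
```

View pics/w1.png

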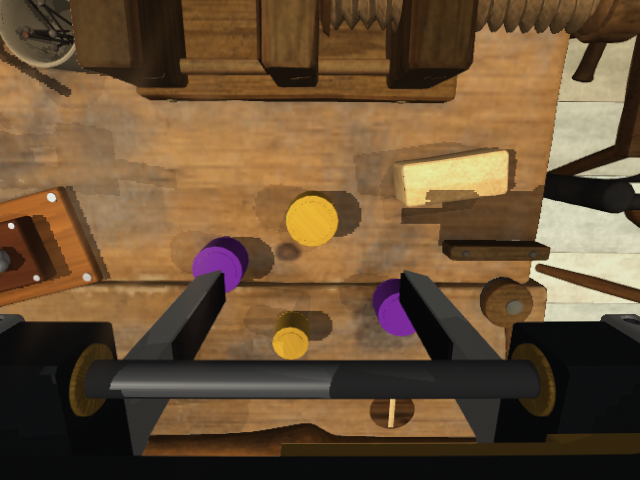

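The wide cap's top centre is at about (312,219), against a predicted (311,220), so they agree to about 1 mm. Now I'll descend and grasp.

>>> move_arm(
  deltas="0.001 0.001 0.025 0 0.094;0 0 0.025 0 0.094;0 0 0.025 0 0.094;0 0 0.025 0 0.094;0 0 0.025 0 0.094;0 0 0.025 0 0.094;0 0 0.025 0 0.094;0 0 0.015 0 0.094;0 0 0.007 0 0.094;0 0 0 0 0.094;0 0 0 0 0.094",
)

```text
clock: 2.48
position: [0.5865, -0.3276, 0.0093]
tool_rot: [0.0, 1.0, 0.001, 0.0]
wrist_force: [1.4, 0.0, 0.3]
gripper_width: 1.001
```

>>> move_arm(
  deltas="0 0 0 0 0.03;0 0 0 0 0.03;0 0 0 0 0.03;0 0 0 0 0.03;0 0 0 0 0.03;0 0 0 0 0.03;0 0 0 0 0.03;0 0 0 0 0.03",
  squeeze=50,
)

```text
clock: 3.15
position: [0.5861, -0.3272, 0.0085]
tool_rot: [-0.0, 1.0, 0.0, -0.0]
wrist_force: [-0.8, 0.3, 1.5]
gripper_width: 0.546
```

>>> move_arm(
  deltas="0 0 -0.01 0 0.03;0 0 -0.02 0 0.03;0 0 -0.025 0 0.03;0 0 -0.025 0 0.03;0 0 -0.025 0 0.03;0 0 -0.025 0 0.03;0 0 -0.01 0 0.03;0 0 0 0 0.03;0 0 0 0 0.03",
)

```text
clock: 3.9
position: [0.5858, -0.3272, 0.148]
tool_rot: [-0.0, 1.0, 0.0, -0.0]
wrist_force: [0.2, -0.3, -3.0]
gripper_width: 0.543
```

>>> move_arm(
  deltas="-0.003 -0.015 0 0 0.03;-0.005 -0.03 0 0 0.03;-0.0065 -0.0375 0 0 0.03;-0.0065 -0.0375 0 0 0.03;-0.0065 -0.0375 0 0 0.03;-0.0065 -0.0375 0 0 0.03;-0.0065 -0.0375 0 0 0.03;-0.0065 -0.0375 0 0 0.03;-0.0065 -0.0375 0 0 0.03;-0.0065 -0.0375 0 0 0.03;-0.0065 -0.0375 0 0 0.03;-0.0065 -0.0375 0 0 0.03",
)

```text
clock: 4.9
position: [0.5111, 0.0942, 0.1469]
tool_rot: [0.0, 1.0, 0.0, -0.001]
wrist_force: [1.5, 0.1, -2.2]
gripper_width: 0.546
```

>>> move_arm(
  deltas="-0.005 -0.03 0 0 0.03;-0.003 -0.01 0 0 0.03;0 0 0 0 0.03;0 0 0 0 0.03;0 0 0 0 0.03",
)

```text
clock: 5.32
position: [0.5046, 0.1312, 0.1476]
tool_rot: [0.0, 1.0, -0.0, -0.001]
wrist_force: [-0.7, 0.5, -1.9]
gripper_width: 0.551
```

Run:
```python
from h import *
s=bot.sense();print(s['position'],s['tool_rot'],s['joints'].round(2),s['wrist_force'],s['gripper_width'])
c=snap('wrist','w2');X=np.array([[.505,.134,.034],[.505,.134,.06]]);print(proj(c,X))
for n in ['scene','side']:
    d=snap(n,n+'2');print(proj(d,X))
a=cv2.imread('pics/scene2.png')[200:360,130:330];b=cv2.imread('pics/side2.png')[130:250,260:400]
o=np.zeros((600,800,3),np.uint8)
o[:320,:400]=cv2.resize(a,(400,320));o[:343,400:]=cv2.resize(b,(400,343))
w=c['image'][:,:,::-1][120:330,180:460];o[320:600,:373]=cv2.resize(w,(373,280))
cv2.imwrite('pics/c3.png',o)
```

```text
[0.50456398 0.1311538  0.14760783] [ 3.42631962e-04  9.99999660e-01 -3.08630216e-04 -6.82943280e-04] [-0.1   0.31 -0.25  1.92  0.1   0.92 -1.97] [-0.66999241  0.51068804 -1.88204195] 0.5507087138438056
[[307.27706945 233.28954591]
 [306.86237743 241.48024907]]
[[197.48450202 314.53304838]
 [194.53222843 306.61464367]]
[[317.92694922 189.69230586]
 [317.82211812 180.3200023 ]]
```

View pics/c3.png

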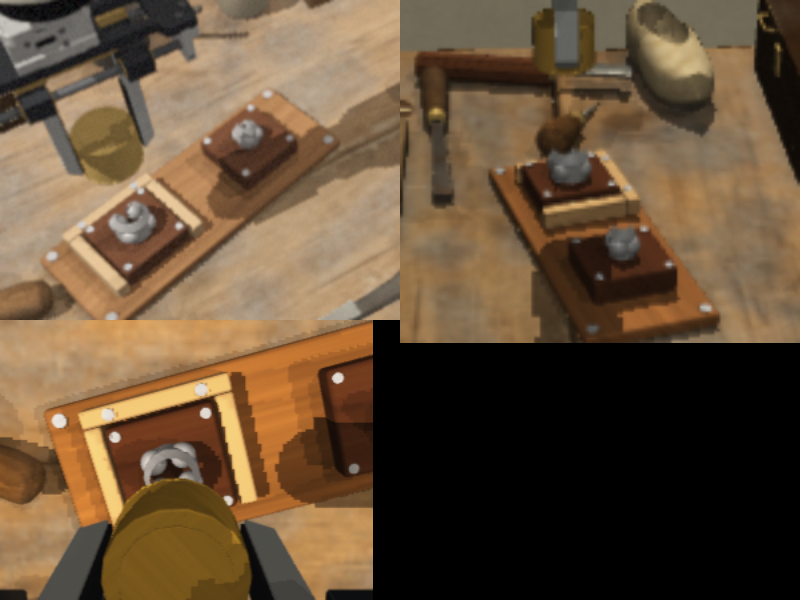

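The cap hangs upright over the fixture and is about 8 cm clear of it. I'll enlarge the wrist view to refine the stub against the cap.

Run:
```python
import cv2
a=cv2.imread('pics/w2.png')[170:370,235:395]
cv2.imwrite('pics/c4.png',cv2.resize(a,None,fx=3.0,fy=3.0,interpolation=cv2.INTER_CUBIC))
```

```text
(no output)
```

View pics/c4.png

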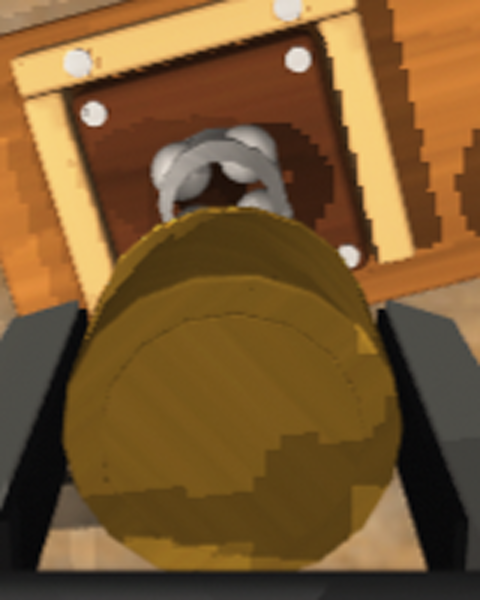

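Run:
```python
from h import *
c=np.load('pics/w2.npz')
p=lambda u,v,z:ray(c,235+u/3,170+v/3,z)
A,B,C=[p(u,v,.0355) for u,v in [(94,113),(299,59),(349,256)]]
print(A,B,C,'ctr',(A+C)/2,np.linalg.norm(A-B),np.linalg.norm(B-C))
l,r,t,b=p(65,420,.179),p(401,420,.179),p(233,277,.179),p(233,572,.179)
print('cap',(l+r)/2,(t+b)/2,r-l,t-b)
# predicted outlines
th=np.linspace(0,2*np.pi,9)[:8]
q=proj(c,[[.5046+.026*np.cos(k),.1312+.026*np.sin(k),.179] for k in th]);print(((q-[235,170])*3).round())
```

```text
[0.52718579 0.16766504 0.0355    ] [0.54198121 0.11154205 0.0355    ] [0.48593874 0.09641559 0.0355    ] ctr [0.50656226 0.13204031 0.0355    ] 0.05804044839391536 0.05804798465920506
cap [0.50564947 0.12976641 0.179     ] [0.50394107 0.12976758 0.179     ] [-3.20006286e-05 -5.07216814e-02  0.00000000e+00] [4.89285058e-02 1.43293738e-06 0.00000000e+00]
[[223. 263.]
 [ 98. 312.]
 [ 52. 426.]
 [106. 534.]
 [224. 577.]
 [342. 534.]
 [395. 426.]
 [349. 312.]]
```

>>> move_arm(
  deltas="0.0015 -0.0023 0.01 0 0.03;0 0 0.02 0 0.03;0 0 0.02 0 0.03;0 0 0.015 0 0.03;0 0 0.008 0 0.03;0 0 0 0 0.03;0 0 0 0 0.03;0 0 0 0 0.03",
)

```text
clock: 6.13
position: [0.5067, 0.1351, 0.0762]
tool_rot: [-0.0, 1.0, 0.0, 0.0]
wrist_force: [-0.3, -0.4, -0.8]
gripper_width: 0.545
```

Run:
```python
from h import *
s=bot.sense();print(s['position'],s['wrist_force'],s['wrist_torque'])
p=s['position']
o=np.zeros((600,800,3),np.uint8)
for i,(n,x,y) in enumerate([('scene',145,240),('side',268,130)]):
    d=snap(n,n+'3');o[:600,400*i:400*i+400]=cv2.resize(d['image'][y:y+120,x:x+80,::-1],(400,600),interpolation=cv2.INTER_CUBIC)
    q=proj(d,[[p[0],p[1],.06],[p[0],p[1],p[2]-.0085],[p[0],p[1],p[2]+.0315],[.5063,.1335,.034]]);print(n,((q-[x,y])*5).round())
cv2.imwrite('pics/c5.png',o)
```

```text
[0.50666833 0.13505969 0.0761628 ] [-0.29440813 -0.38314813 -0.80957421] [-0.00298554  0.03191365  0.03797165]
scene [[243. 331.]
 [239. 319.]
 [214. 254.]
 [262. 370.]]
side [[252. 251.]
 [252. 237.]
 [251. 162.]
 [252. 299.]]
```

View pics/c5.png

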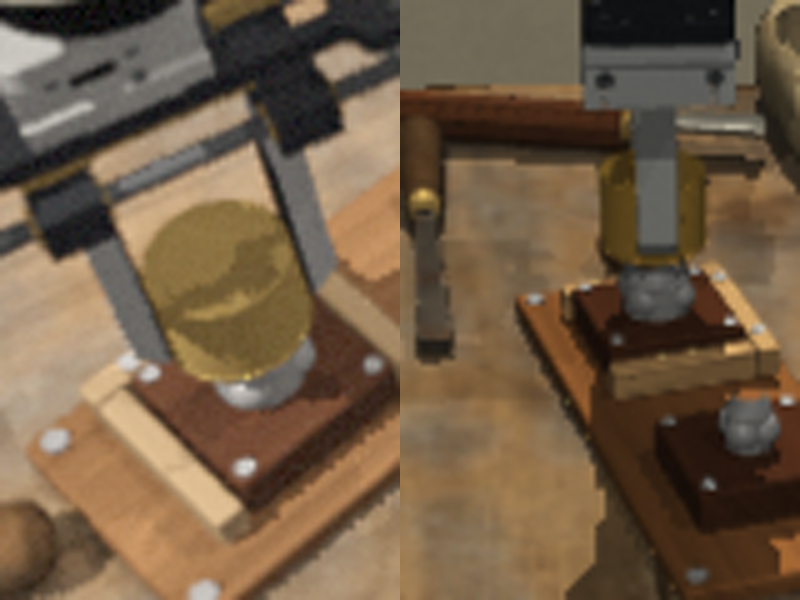

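Both views put the cap 1–2 mm short of the stub in x. The cap is 104 px wide in the side crop, centred at 653, and the stub is centred at about 657. I'll shift slightly and lower to the taper while watching the forces.

>>> move_arm(
  deltas="0.0013 0.0008 0 0 0.03;0 0 0.003 0 0.03;0 0 0.003 0 0.03;0 0 0.002 0 0.03;0 0 0.002 0 0.03;0 0 0.002 0 0.03;0 0 0 0 0.03;0 0 0 0 0.03",
)

```text
clock: 6.9
position: [0.5074, 0.1342, 0.0633]
tool_rot: [-0.0, 1.0, 0.0, -0.0]
wrist_force: [-0.5, -0.0, -1.0]
gripper_width: 0.546
```

>>> move_arm(
  deltas="0 0 0.001 0 0.03;0 0 0.001 0 0.03;0 0 0.001 0 0.03;0 0 0.001 0 0.03;0 0 0 0 0.03;0 0 0 0 0.03",
)

```text
clock: 7.4
position: [0.5074, 0.1341, 0.0594]
tool_rot: [-0.0, 1.0, 0.0, -0.0]
wrist_force: [-0.1, -0.1, -1.2]
gripper_width: 0.543
```

There is no side force with the cap mouth 9 mm below the stub's top, so it is centred. Now I'll press.

>>> move_arm(
  deltas="0 0 0.0015 0 0.03;0 0 0.0015 0 0.03;0 0 0.0015 0 0.03;0 0 0.0015 0 0.03;0 0 0 0 0.03;0 0 0 0 0.03",
  squeeze=60,
)

```text
clock: 7.9
position: [0.5077, 0.134, 0.0534]
tool_rot: [-0.0, 1.0, 0.0, 0.0]
wrist_force: [2.5, -1.6, -1.6]
gripper_width: 0.541
```

>>> move_arm(
  deltas="0 0 0.0015 0 0.03;0 0 0.0015 0 0.03;0 0 0.0015 0 0.03;0 0 0.0015 0 0.03;0 0 0.0015 0 0.03;0 0 0 0 0.03;0 0 0 0 0.03",
)

```text
clock: 8.48
position: [0.5071, 0.1341, 0.0454]
tool_rot: [0.0, 1.0, 0.0, -0.0]
wrist_force: [3.3, -0.6, -9.9]
gripper_width: 0.544
```

The force pulls downward at −10 N, so the catch has snapped and is drawing the cap down. I'll keep pressing.

>>> move_arm(
  deltas="0.0003 0 0.0015 0 0.03;0 0 0.0015 0 0.03;0 0 0.001 0 0.03;0 0 0 0 0.03;0 0 0 0 0.03;0 0 0 0 0.03",
)

```text
clock: 8.98
position: [0.5076, 0.1343, 0.0424]
tool_rot: [-0.0, 1.0, 0.0, -0.0]
wrist_force: [-4.6, -2.5, 10.5]
gripper_width: 0.541
```

>>> move_arm(
  deltas="-0.0003 0 0.0005 0 0.03;0 0 0.0005 0 0.03;0 0 0 0 0.03;0 0 0 0 0.03;0 0 0 0 0.03;0 0 0 0 0.03",
)

```text
clock: 9.48
position: [0.5077, 0.1343, 0.0424]
tool_rot: [0.0, 1.0, 0.0, 0.0]
wrist_force: [-10.8, -4.0, 29.8]
gripper_width: 0.542
```

Run:
```python
from h import *
p=np.array([.5066,.134]);F=[]
o=np.zeros((600,800,3),np.uint8)
for i,(n,x,y) in enumerate([('scene',145,240),('side',268,130)]):
    F.append(bot.sense()['wrist_force'])
    d=snap(n,n+'4');o[:600,400*i:400*i+400]=cv2.resize(d['image'][y:y+120,x:x+80,::-1],(400,600),interpolation=cv2.INTER_CUBIC)
s=bot.sense();print(F,s['wrist_force'],s['position'],s['gripper_width'],s['clock'])
cv2.imwrite('pics/c6.png',o)
```

```text
[array([-10.77018558,  -4.01711521,  29.84602216]), array([-10.73548549,  -4.27449413,  31.11699592])] [-10.51713755  -4.24845145  30.27422724] [0.50772318 0.13425031 0.04235385] 0.5425016733067479 9.5833
```

View pics/c6.png

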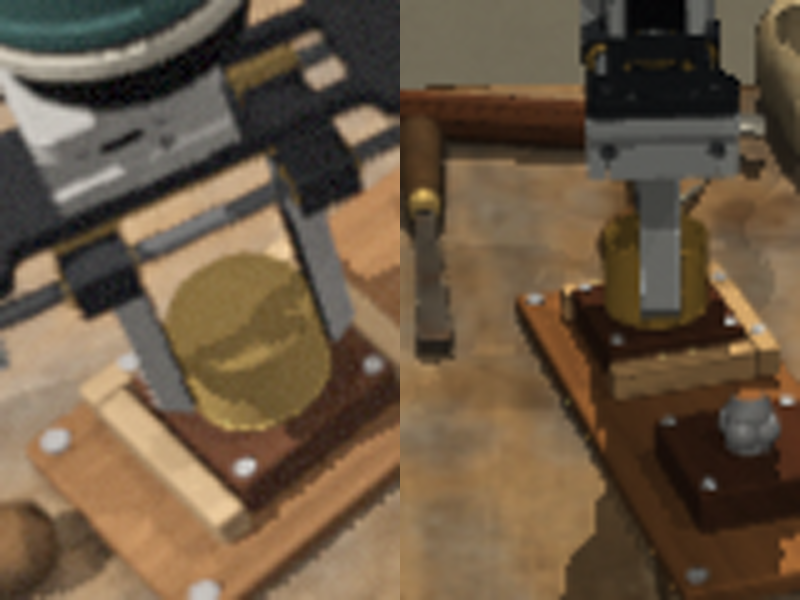

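The picture shows the cap upright and flush on the block, with no stub visible beneath it. The force is steady at about 30 N and z stays at 0.0424, so I'll hand in.

```bash
python3 -c "
from plant import bot
print(bot.finish_job());s=bot.sense();print(s['wrist_force'],s['position'],s['clock'])"
```

```text
the job is handed in; nothing more can be done
None
the job is handed in; nothing more can be done
```

The thick stub stands in the fenced end, so I picked up the wide brass cap, pressed it past the catch and down to its seat, and handed the job in still gripping it.

- **Catch and seat:** The wrist force pulled down at about −10 N as the catch snapped. It then turned to an upward push, and the tool stopped at z = 0.0424 m, where I expected about 0.0425 m for a seated cap.
- **Final push:** The last readings were a steady 30 N down, with about 11 N sideways. The fingers stayed closed on the 52 mm cap at about 51 mm, and the clock was at 9.6 s of the 32 s allowed.
- **Pictures:** The last scene and side views show the cap upright and flush on the block.
- **Disagreements:** The cameras differed by 1–2 mm on where the stub was relative to the cap. I took a compromise position, and the cap went on with no side force on the taper.
- **Not checked:** I didn't photograph the narrow cap again at the end, but the arm never went near it. The hand-in gave no verdict.

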